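# Kit a lunch tray to its drawn layout

### The job

Lay up the lunch tray to match the outlines drawn on its three cards: put the single small lunchbox tier, the small blue-rimmed bowl and the wooden spoon each flat, right way up and wholly inside its own outline, the spoon with its head at the round end. Set each thing down rather than dropping it, and do not disturb anything else, neither the fork and tin already on the tray nor the things standing about on the counter.

Things in the scene. Friction and masses are not known exactly. Their poses are not given: they have to be found in the camera images.
- tray: Fixed wooden tray, 290 mm along its x, 335 mm along its y; floor 6 mm thick, so its floor is 6 mm above the counter; rim 8 mm wide, its top 16 mm above the counter. Origin: centre of the underside. Three paper cards lie side by side along y (pitch 105 mm, centred 35 mm to the tray's -x side); the strip at the +x side holds the fork and the tin. Tray place and yaw vary, and so does the order of the cards.
- spot_tier: Fixed paper card on the tray (196 mm along x, 100 mm along y, 1 mm thick, its top 7 mm above the counter) with the outline of the lunchbox tier drawn in thin black lines: a rounded rectangle, 128 x 78 mm inside the line, so 8 mm larger than the tier on each side, its long side along x. Origin: centre of the card's underside, which is the centre of the outline.
- spot_bowl: Fixed paper card of the same size with the bowl's outline: a circle of 82 mm inner diameter about the card's centre, 8 mm clear of the bowl all round. Origin: centre of the card's underside.
- spot_spoon: Fixed paper card of the same size with the spoon's outline, 8 mm clear of the spoon all round: a straight strip with a round head at +x. Origin: centre of the card's underside; when the spoon lies exactly right, its origin and axes stand over the card's (1 mm higher).
- spot_spoon_head (a point): Point on the spoon card: centre of the drawn round head, 61 mm to the card's +x.
- spot_spoon_tail (a point): Point on the spoon card: where the end of the handle belongs, 83 mm to the card's -x.
- tier: The single loose green plastic lunchbox tier, snapped shut (lid up), 112 mm along its x, 62 mm along its y, 42 mm high, about 250 g, with a small flat clip on each short end. Origin: centre of the underside. Starts on the counter. It may lie either way round in its outline.
- bowl: Small white ceramic bowl with a blue rim, round, open at the top, outer diameter 66 mm from 24 mm height up to the rim at 42 mm, narrowing to a 42 mm foot, wall 4 mm, about 160 g. Origin: centre of the underside, z up. Starts on the counter.
- spoon: Wooden spoon, 166 mm long, lying flat with its hollow up, about 35 g; x points from the handle to the head. Handle: straight bar 12 mm wide, 10 mm high, from x = -83 to x = +45 mm; round head 44 mm across, 11 mm high, centred at x = +61 mm. Origin: middle of the length, at the underside. The balance point lies 11 mm to +x of the origin, on the handle. Starts on the counter.
- spoon_head (a point): Centre of the spoon's head, at the underside.
- spoon_tail (a point): End of the spoon's handle, at the underside.
- fork: Steel fork, 170 mm long, 24 mm wide, 4 mm thick, lying on the tray's +x strip roughly along the tray's y; leave alone. Origin: middle of its underside, x towards the tines.
- tin: Round lidded steel tin, 56 mm across, 39 mm high, standing on the tray's +x strip; leave alone. Origin: centre of the underside.
- stack: Two lunchbox tiers like the loose one, snapped together into one stack 86 mm high, 112 x 62 mm, on the counter; leave alone. Origin: centre of the underside, long side along x.
- sipper: Closed steel sipper bottle, 64 mm across, 180 mm high, standing on the counter; leave alone. Origin: centre of the underside.
- tumbler: Steel tumbler, 64 mm across, 85 mm high, standing on the counter; leave alone. Origin: centre of the underside.
- jar: Closed amber glass jar, 72 mm across, 95 mm high, standing on the counter; leave alone. Origin: centre of the underside.
Not all that is in view belongs to the job. What is shaped like the bowl but black or turquoise is not meant.

How it is judged:
At the end, for the whole second after the job is handed in: Tier centre within 12 mm of its outline's centre, long side within 0.15 rad; bowl centre within 12 mm of its circle's; spoon head centre and handle end each within 12 mm of their drawn places; all flat on their cards, right way up (tilt under 0.08 rad, spoon 0.15), at rest (horizontal distance between tier and spot_tier below 0.012 m and angle between the x axis of tier and the x axis of spot_tier, either way round below 0.15 rad and z of tier in the frame of spot_tier below 0.005 m and angle between each of tier, bowl's own z axis and vertical below 0.08 rad and horizontal distance between bowl and spot_bowl below 0.012 m and z of bowl in the frame of spot_bowl below 0.005 m and horizontal distance between spoon_head and spot_spoon_head below 0.012 m and horizontal distance between spoon_tail and spot_spoon_tail below 0.012 m and z of spoon in the frame of spot_spoon below 0.006 m and angle between spoon's own z axis and vertical below 0.15 rad and linear speed of each of tier, bowl, spoon below 0.02 m/s and angular speed of each of tier, bowl, spoon below 0.2 rad/s); the robot touches nothing.
It fails at once if the fork or the tin on the tray is disturbed (moved more than 10 mm) (distance of any of fork, tin from where it was at the start of the episode above 0.01 m).
It fails at once if the stack, sipper bottle, tumbler or jar is disturbed (moved more than 10 mm) (distance of any of stack, sipper, tumbler, jar from where it was at the start of the episode above 0.01 m).
It fails at once if the tier is dropped (falls free, touching nothing, from over 20 mm above its card) (contact force between tier and anything else below 0.01 N and height (world z) of tier above 0.027 m).
It fails at once if the bowl is dropped (falls free, touching nothing, from over 20 mm above its card) (contact force between bowl and anything else below 0.01 N and height (world z) of bowl above 0.027 m).
It fails at once if the spoon is dropped (falls free, touching nothing, from over 20 mm above its card) (contact force between spoon and anything else below 0.01 N and height (world z) of spoon above 0.027 m).
It also fails if it takes over 67 s, if anything falls off the work surface, if the arm or the gripper's body presses on something with over 40 N, if the wrist force passes 120 N, or if a joint passes its speed limit or range.

### The arm

A 6-joint arm with a two-finger parallel gripper is mounted at the origin on the work surface. World frame = base frame: x ahead of the robot, y to its left, z up, the work surface at z = 0. Lengths are in m, angles in rad, forces in N, time in s.
With the tool pointing down it reaches from about 0.325 to 0.875 m from the base axis. Payload 4.4 kg.
Tool frame: the origin (TCP) lies where the fingers leave the gripper's body, on its centre line; the fingertips stand manip.tcp_to_tips ahead of it and the grasp point (between the pads) lies 54 mm ahead of it (manip.tcp_to_tips is the distance from the TCP to the fingertips, in m); z points along the fingers, y is the line along which they close (so a half turn about z gives the same grasp; the last joint's range is limited). The gripper opens to 85 mm and grips with 20 to 120 N. Pads are 22 mm wide; open, the fingers measure 114 mm over their backs; the gripper's body (76 mm by 85 mm) begins 54 mm behind the grasp point. The pads swing forward as they close: fully open they stand 13 mm farther back than shut.
Start: joints at [0.952, 0.207, 1.542, -0, 1.393, -0.15], TCP at [0.26, 0.513, 0.304] pointing down, gripper open.
Joint ranges: [-2.73, 2.73], [-0.86, 2.22], [0.23, 2.46], [-1.11, 4.25], [0.08, 2.63], [-2.82, 2.82]. Speed limits (rad/s): [2.79, 2.79, 3.14, 3.14, 3.14, 3.14].

### API

Orientations are given as a unit quaternion [x, y, z, w].
In Python, from plant import manip gives the robot as it stands.
- The arm moves only by the tool drive_tool, never from a script. Its argument "motion" is a list that holds one entry, the list of rows, each a list of 7 numbers: the closure, from -1 (fully open) to 1 (shut), then the shift along the world's x, y, z in m, then the turn, a rotation vector about the world's x, y, z in degrees. A call has 1 to 20 rows; each row is the pose to reach, as a shift and turn from the pose commanded when the call began; what a row does not reach only later rows make up. A row lasts 1/10 s, in which the tool goes at most 50 mm and 8.59 degrees, less where a joint would pass 70% of its speed; a pose out of reach is approached as far as the arm can. A call with a gripper value outside its range is refused whole. The fingers move at their own pace and stop on an object; "force" is the grip in N (left out, the last holds). Time passes only in rows, so rows that repeat a pose let the fingers close. It gives the time, the measured TCP pose, the force, the opening and the grip force at its end, in the units of the state.
- manip.state(): the state, without advancing time (a new reading comes with each control period).
- manip.grab_frame(name): name is "side" or "top"; returns a dict with "image" (480x640x3 uint8, blue, green, red), "range_z" (480x640 float32, m along the optical axis (not along the pixel's ray), 0 where there is no reading), "fx", "fy", "cx", "cy" (pixels), "T" (4x4, takes a point from camera to world coordinates). Camera axes: x right, y down, z forward; pixel columns grow to the right and rows downward; lengths in m; the calibration is good to about 2 mm. A picture is of the moment at which its call begins.
- manip.hand_in(): hands the job in; it is judged then, once.
The state is a dict: "time": time; "q": joint angles; "qd": joint speeds; "tau": joint torques, N m; "tool_pos": TCP position; "tool_rot": TCP orientation; "wrist_force": force on the tool from outside, world axes, zero at the start; "wrist_torque": the same for the moment, N m; "opening": finger opening in m; "finger_force": force on a finger pad.
Only numpy, scipy, OpenCV 4.12 (cv2) and the standard library are available. Lean on these libraries where they do the work, as an engineer would, in place of code of your own. Each camera call takes 0.05 s, during which the arm holds its last target. There are 200 camera calls.

## Working session

There is one attempt and no reset: what is moved stays moved. The work goes in short steps, Python scripts to look and compute and a tool call to move; the robot and the scene stay as the last step left them, time stands still between calls to the robot, and variables do not carry over. Pictures are saved under pics/ and viewed, at most 10 in all, crops included, and the job is handed in when it is done.

Besides the shell and the picture viewer there is one more tool, called after ">>>" as name([rows], argument=value, ...), one row to a line, values as JSON. drive_tool: Moves the arm, as the interface text tells. Its arguments: {"type":"object","properties":{"motion":{"type":"array","items":{"type":"array","items":{"type":"array","items":{"type":"number"}}}},"force":{"type":"number"}},"required":["motion"]}

```bash
mkdir -p pics; python3 - <<'E'
from plant import manip
import cv2,numpy as np,pickle
d={}
for n in("top","side"):
    f=manip.grab_frame(n); d[n]=f; cv2.imwrite(f"pics/{n}0.png",f["image"]); print(n,f["fx"],f["cx"],f["cy"],np.round(f["T"],3).tolist())
pickle.dump(d,open("f0.pkl","wb")); print(manip.tcp_to_tips, manip.state())
E
```

```text
top 478.2394733065496 328.4948619695868 235.76727729111548 [[-0.076, -0.972, 0.223, 0.273], [-0.997, 0.075, -0.014, -0.042], [-0.003, -0.224, -0.975, 1.059], [0.0, 0.0, 0.0, 1.0]]
side 454.8035443958037 329.565231064631 236.5850405649544 [[0.814, -0.383, 0.436, 0.075], [-0.58, -0.514, 0.632, -0.713], [-0.017, -0.768, -0.641, 0.682], [0.0, 0.0, 0.0, 1.0]]
0.0726 {'time': 0.1, 'q': array([ 9.51481530e-01,  2.07303867e-01,  1.54279672e+00, -1.64931016e-05,
        1.39353631e+00, -1.50460795e-01]), 'qd': array([-0.0023035 , -0.00139084, -0.00179094, -0.00167084, -0.00027894,
       -0.00105506]), 'tau': array([-4.99318703e-04, -3.84092081e+01, -2.92546678e+01, -2.40669651e-04,
        4.87994359e-03,  1.69944980e-05]), 'tool_pos': array([0.25950034, 0.51251103, 0.30286612]), 'tool_rot': array([ 2.32284153e-01,  9.72647432e-01, -9.50390869e-04, -3.76238710e-04]), 'wrist_force': array([-0.15575222,  0.41599748, -0.80755929]), 'wrist_torque': array([ 0.06194263, -0.02770587, -0.00681707]), 'finger_force': 0.0, 'opening': 0.08537816858433292}
```

View pics/top0.png

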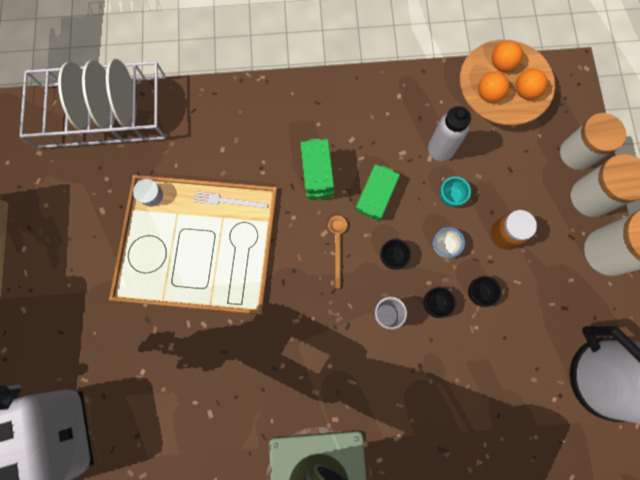

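View pics/side0.png

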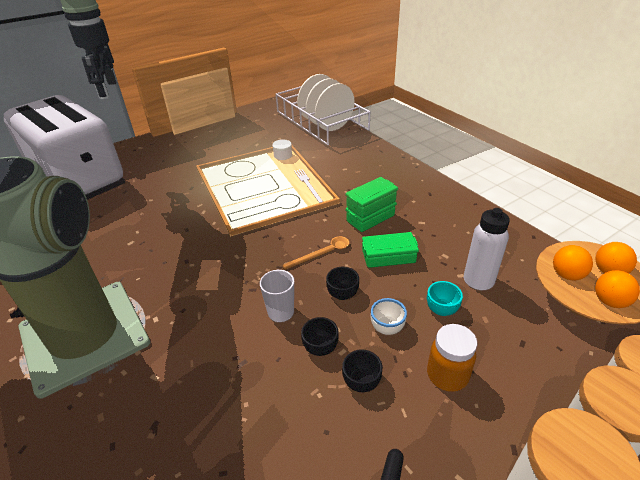

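The top view shows green (317,168), which is the two-layer stack in the side view, and green (378,192), which is the single tier. The spoon has its head at (338,225) and its tail at (338,287). The tray has the circle at (147,254), the rectangle at (194,258) and the spoon outline at (243,262).

Bowl candidates are black (395,254), (440,302) and (485,291), turquoise (455,191), and white with a blue rim (449,242). The last one fits. I'll measure and crop to confirm.

```bash
cat > h.py <<'E'
import cv2,numpy as np
def ray(f,uv,z):
    uv=np.atleast_2d(np.asarray(uv,float)); d=np.c_[(uv[:,0]-f["cx"])/f["fx"],(uv[:,1]-f["cy"])/f["fy"],np.ones(len(uv))]@f["T"][:3,:3].T
    o=f["T"][:3,3]; return (o+d*((z-o[2])/d[:,2])[:,None])
def cloud(f):
    v,u=np.mgrid[:480,:640]; Z=f["range_z"]
    return (np.stack([(u-f["cx"])/f["fx"]*Z,(v-f["cy"])/f["fy"]*Z,Z],-1)@f["T"][:3,:3].T+f["T"][:3,3])
def rect(xy):
    r=cv2.minAreaRect((np.asarray(xy)*1000).astype(np.float32)); b=cv2.boxPoints(r)
    e=[b[1]-b[0],b[2]-b[1]]; e=max(e,key=np.linalg.norm); return np.round(r[0],1),np.round(r[1],1),round(np.degrees(np.arctan2(e[1],e[0]))%180,1)
E
python3 - <<'E'
import pickle; from h import *
d=pickle.load(open("f0.pkl","rb"))
def blobs(m,amin):
    n,l,s,c=cv2.connectedComponentsWithStats(m.astype(np.uint8)); return [(l==i,s[i],c[i]) for i in range(1,n) if s[i,4]>amin]
for n in d:
    f=d[n]; P=cloud(f); H=cv2.cvtColor(f["image"],cv2.COLOR_BGR2HSV); h,s,v=cv2.split(H); z=P[...,2]; ok=f["range_z"]>0
    print(n)
    for m,_,c in blobs((h>50)&(h<75)&(s>120)&(v>60),150):
        zt=np.percentile(z[m&ok],95); mm=m&ok&(z>zt-.006); q=P[mm]; print("green",c.round(),"ztop",zt.round(4),"rect",rect(q[:,:2]))
    # standing things: clusters by height
    for m,st,c in blobs(ok&(z>.025)&(z<.2)&(P[...,0]<.75)&(P[...,0]>.15)&(abs(P[...,1])<.5),60):
        q=P[m]; zt=np.percentile(q[:,2],95); t=q[q[:,2]>zt-.006]; print("obj",c.round(),"zt",zt.round(3),"c",((t[:,:2].min(0)+t[:,:2].max(0))/2).round(4),"w",np.ptp(t[:,:2],axis=0).round(3))
    # blue rim, cards
    for m,_,c in blobs((h>98)&(h<125)&(s>110)&(v>70),15):
        vv,uu=np.nonzero(m); p=ray(f,np.c_[uu,vv],.042); (x,y),r=cv2.minEnclosingCircle(p[:,:2].astype(np.float32)); print("blue",c.round(),m.sum(),round(x,4),round(y,4),round(r,4))
    # spoon
    for m,st,c in blobs((h>5)&(h<22)&(s>110)&(v>110),100):
        vv,uu=np.nonzero(m); p=ray(f,np.c_[uu,vv],.010)[:,:2]; print("wood",c.round(),m.sum(),rect(p), p.mean(0).round(3))
    for m,st,c in blobs((s<60)&(v>190)&(abs(z-.007)<.012),400):
        vv,uu=np.nonzero(m); p=ray(f,np.c_[uu,vv],.007)[:,:2]; print("card",c.round(),m.sum(),rect(p))
im=d["side"]["image"]; a=cv2.resize(im[215:400,260:520],None,fx=2.2,fy=2.2,interpolation=2)
b=cv2.resize(d["top"]["image"][140:320,290:540],None,fx=2.2,fy=2.2,interpolation=2)
cv2.imwrite("pics/c1.png",cv2.resize(np.vstack([cv2.resize(a,(550,400)),cv2.resize(b,(550,396))]),None,fx=.75,fy=.75))
E
```

```text
top
green [317. 168.] ztop 0.0888 rect (array([657.9, -42.3]), array([117. ,  61.7]), np.float32(2.3))
green [377. 192.] ztop 0.0454 rect (array([ 601.7, -173.5]), array([ 61.7, 116.6]), np.float32(152.0))
obj [450. 131.] zt 0.176 c [ 0.7075 -0.3387] w [0.029 0.032]
obj [504. 120.] zt 0.058 c [ 0.7405 -0.4686] w [0.019 0.062]
obj [317. 168.] zt 0.089 c [ 0.6577 -0.0426] w [0.117 0.064]
obj [377. 191.] zt 0.045 c [ 0.602  -0.1736] w [0.124 0.103]
obj [455. 191.] zt 0.044 c [ 0.5881 -0.3466] w [0.065 0.066]
obj [147. 191.] zt 0.048 c [0.64   0.3428] w [0.055 0.056]
obj [514. 228.] zt 0.097 c [ 0.4879 -0.4562] w [0.062 0.064]
obj [449. 242.] zt 0.045 c [ 0.473  -0.3174] w [0.066 0.066]
obj [395. 253.] zt 0.045 c [ 0.4569 -0.1984] w [0.064 0.064]
obj [485. 291.] zt 0.044 c [ 0.3622 -0.3794] w [0.064 0.065]
obj [440. 302.] zt 0.044 c [ 0.3456 -0.2799] w [0.065 0.065]
obj [393. 311.] zt 0.086 c [ 0.3284 -0.1684] w [0.063 0.063]
obj [ 50. 416.] zt 0.189 c [0.1845 0.4861] w [0.069 0.028]
wood [386. 209.] 39033 (array([ 474.6, -117.7]), array([ 731.5, 1233. ]), np.float32(107.4)) [ 0.574 -0.1
[... 2671 characters left out ...]
50.3,  81.7]), np.float32(90.0)) [ 1.213 -0.268]
wood [143. 258.] 9525 (array([146.3, 184.5]), array([728.7, 230.5]), np.float32(64.9)) [0.165 0.154]
wood [209. 275.] 614 (array([256. ,   2.7]), array([91.5, 44.8]), np.float32(59.0)) [0.255 0.001]
wood [  9. 340.] 1630 (array([-103.2,   93.7]), array([275. ,  42.4]), np.float32(83.8)) [-0.113  0.065]
card [549.  24.] 996 (array([2421.3,  776.3]), array([1171.8,  108.2]), np.float32(89.9))
card [252. 190.] 4286 (array([488.2, 251.5]), array([305. , 198.2]), np.float32(80.5))
card [125. 312.] 1029 (array([78.1,  7.1]), array([ 33.6, 184.9]), np.float32(90.0))
card [ 38. 353.] 841 (array([-79.9,  12.7]), array([ 37.1, 150. ]), np.float32(96.3))
```

View pics/c1.png

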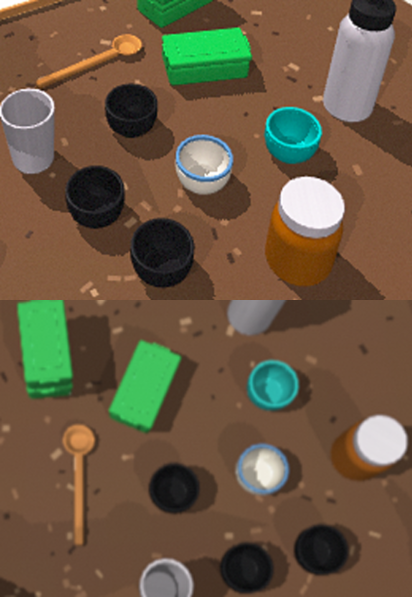

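The crop confirms it: the white bowl with the blue rim at top-view (449,242) is the only match, and the green box at (378,192) has a single layer. I'll start with the tier.

>>> drive_tool([
  [[-1, 0.342, -0.688, -0.05, 0, 0, -2], [-1, 0.342, -0.688, -0.05, 0, 0, -2], [-1, 0.342, -0.688, -0.05, 0, 0, -2], [-1, 0.342, -0.688, -0.05, 0, 0, -2], [-1, 0.342, -0.688, -0.05, 0, 0, -2], [-1, 0.342, -0.688, -0.05, 0, 0, -2], [-1, 0.342, -0.688, -0.05, 0, 0, -2], [-1, 0.342, -0.688, -0.05, 0, 0, -2], [-1, 0.342, -0.688, -0.05, 0, 0, -2], [-1, 0.342, -0.688, -0.05, 0, 0, -2], [-1, 0.342, -0.688, -0.05, 0, 0, -2], [-1, 0.342, -0.688, -0.05, 0, 0, -2], [-1, 0.342, -0.688, -0.05, 0, 0, -2], [-1, 0.342, -0.688, -0.05, 0, 0, -2], [-1, 0.342, -0.688, -0.05, 0, 0, -2], [-1, 0.342, -0.688, -0.05, 0, 0, -2], [-1, 0.342, -0.688, -0.05, 0, 0, -2], [-1, 0.342, -0.688, -0.144, 0, 0, -2], [-1, 0.342, -0.688, -0.144, 0, 0, -2], [-1, 0.342, -0.688, -0.144, 0, 0, -2]],
], force=30)

```text
time: 2.1
tool_pos: [0.5961, -0.1715, 0.1519]
tool_rot: [0.249, 0.969, 0.002, -0.009]
wrist_force: [-1.2, 1.2, -1.5]
opening: 0.0853
finger_force: 0.0
```

```bash
python3 - <<'E'
import pickle; from h import *
d=pickle.load(open("f0.pkl","rb"))
for n,(x0,x1,y0,y1) in {"top":(322,354,210,295),"side":(280,352,232,272)}.items():
    f=d[n]; c=f["image"][y0:y1,x0:x1].astype(int); r=c[...,2]-c[...,0]
    m=(r>cv2.threshold(r.clip(0,255).astype(np.uint8),0,255,cv2.THRESH_OTSU)[0]).astype(np.uint8)
    k,l,s,_=cv2.connectedComponentsWithStats(m); i=1+s[1:,4].argmax(); v,u=np.nonzero(l==i)
    p=ray(f,np.c_[u+x0,v+y0],.010)[:,:2]*1000; R=rect(p/1000)
    a=np.radians(R[2]); e=np.array([np.cos(a),np.sin(a)]); 
    h=p[(p-p.mean(0))@e<np.percentile((p-p.mean(0))@e,55)] if e[0]>0 else p[(p-p.mean(0))@-e<np.percentile((p-p.mean(0))@-e,55)]
    vx,vy,hx,hy=cv2.fitLine(h.astype(np.float32),2,0,.01,.01).ravel()
    w=np.array([vx,vy])*np.sign(vx); t=(p-[hx,hy])@w; print(n,len(u),R,"handle dir",np.degrees(np.arctan2(w[1],w[0])).round(1),"tail",(np.array([hx,hy])+w*t.min()).round(1),"tip",(np.array([hx,hy])+w*t.max()).round(1),"len",np.ptp(t).round(1))
E
```

```text
top 545 (array([478.1, -73. ]), array([ 40.8, 164. ]), np.float32(175.2)) handle dir -4.4 tail [396.4 -66.9] tip [559.8 -79.4] len 163.9
side 382 (array([480.1, -66.9]), array([ 42.7, 165.6]), np.float32(169.4)) handle dir -4.2 tail [395.4 -69.5] tip [561.6 -81.8] len 166.7
```

>>> drive_tool([
  [[-1, 0, 0, -0.04, 0, 0, 0], [-1, 0, 0, -0.08, 0, 0, 0], [-1, 0, 0, -0.082, 0, 0, 0], [-1, 0, 0, -0.082, 0, 0, 0], [-1, 0, 0, -0.082, 0, 0, 0]],
])

```text
time: 2.6
tool_pos: [0.6039, -0.1755, 0.0814]
tool_rot: [0.249, 0.969, -0.0, 0.003]
wrist_force: [0.0, -0.6, 0.3]
opening: 0.0855
finger_force: 0.0
```

>>> drive_tool([
  [[1, 0, 0, 0, 0, 0, 0], [1, 0, 0, 0, 0, 0, 0], [1, 0, 0, 0, 0, 0, 0], [1, 0, 0, 0, 0, 0, 0], [1, 0, 0, 0, 0, 0, 0], [1, 0, 0, 0, 0, 0, 0]],
], force=40)

```text
time: 3.2
tool_pos: [0.6035, -0.1758, 0.0809]
tool_rot: [0.249, 0.968, -0.001, 0.002]
wrist_force: [-2.3, 0.2, 6.1]
opening: 0.0612
finger_force: 45.9
```

>>> drive_tool([
  [[1, 0, 0, 0.05, 0, 0, 0], [1, 0, 0, 0.1, 0, 0, 0], [1, 0, 0, 0.15, 0, 0, 0], [1, -0.114, 0.425, 0.15, 0, 0, 19], [1, -0.114, 0.425, 0.15, 0, 0, 19], [1, -0.114, 0.425, 0.15, 0, 0, 19], [1, -0.114, 0.425, 0.15, 0, 0, 19], [1, -0.114, 0.425, 0.15, 0, 0, 19], [1, -0.114, 0.425, 0.15, 0, 0, 19], [1, -0.114, 0.425, 0.15, 0, 0, 19], [1, -0.114, 0.425, 0.15, 0, 0, 19], [1, -0.114, 0.425, 0.15, 0, 0, 19], [1, -0.114, 0.425, 0.15, 0, 0, 19], [1, -0.114, 0.425, 0.15, 0, 0, 19], [1, -0.114, 0.425, 0.1, 0, 0, 19], [1, -0.114, 0.425, 0.06, 0, 0, 19], [1, -0.114, 0.425, 0.03, 0, 0, 19], [1, -0.114, 0.425, 0.018, 0, 0, 19], [1, -0.114, 0.425, 0.018, 0, 0, 19], [1, -0.114, 0.425, 0.018, 0, 0, 19]],
])

```text
time: 5.2
tool_pos: [0.4893, 0.2496, 0.0973]
tool_rot: [0.087, 0.996, 0.0, 0.001]
wrist_force: [-0.2, 0.7, -2.7]
opening: 0.0611
finger_force: 46.4
```

```bash
python3 - <<'E'
from plant import manip
s=manip.state(); print(s["tool_pos"],s["tool_rot"],s["opening"],s["finger_force"],s["wrist_force"])
f=manip.grab_frame("side"); import cv2; cv2.imwrite("pics/s1.png",f["image"][100:320,120:460])
E
```

```text
[0.48930658 0.24962676 0.0972689 ] [8.65414304e-02 9.96247440e-01 4.47742804e-04 1.19138520e-03] 0.06105906948279688 46.44614517688751 [-0.15546836  0.7175876  -2.72437409]
```

View pics/s1.png

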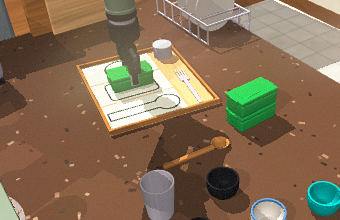

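The tier hangs over its rectangle, at about (130,75) in the crop. Now I'll lower it.

>>> drive_tool([
  [[1, 0, 0, -0.004, 0, 0, 0], [1, 0, 0, -0.007, 0, 0, 0], [1, 0, 0, -0.009, 0, 0, 0], [1, 0, 0, -0.01, 0, 0, 0], [1, 0, 0, -0.01, 0, 0, 0]],
])

```text
time: 5.75
tool_pos: [0.4883, 0.2503, 0.0879]
tool_rot: [0.086, 0.996, 0.0, 0.0]
wrist_force: [-3.8, -1.3, 7.9]
opening: 0.0613
finger_force: 47.9
```

>>> drive_tool([
  [[-1, 0, 0, 0, 0, 0, 0], [-1, 0, 0, 0, 0, 0, 0], [-1, 0, 0, 0, 0, 0, 0], [-1, 0, 0, 0, 0, 0, 0], [-1, 0, 0, 0.03, 0, 0, 0], [-1, 0, 0, 0.08, 0, 0, 0], [-1, 0, 0, 0.13, 0, 0, 0], [-1, -0.0155, -0.569, 0.15, 0, 0, -20], [-1, -0.0155, -0.569, 0.15, 0, 0, -20], [-1, -0.0155, -0.569, 0.15, 0, 0, -20], [-1, -0.0155, -0.569, 0.15, 0, 0, -20], [-1, -0.0155, -0.569, 0.15, 0, 0, -20], [-1, -0.0155, -0.569, 0.15, 0, 0, -20], [-1, -0.0155, -0.569, 0.15, 0, 0, -20], [-1, -0.0155, -0.569, 0.15, 0, 0, -20], [-1, -0.0155, -0.569, 0.15, 0, 0, -20], [-1, -0.0155, -0.569, 0.15, 0, 0, -20], [-1, -0.0155, -0.569, 0.15, 0, 0, -20], [-1, -0.0155, -0.569, 0.15, 0, 0, -20], [-1, -0.0155, -0.569, 0.15, 0, 0, -20]],
])

```text
time: 7.75
tool_pos: [0.472, -0.3219, 0.2359]
tool_rot: [0.26, 0.966, -0.0, 0.0]
wrist_force: [-0.0, -0.1, -0.2]
opening: 0.0854
finger_force: 0.0
```

>>> drive_tool([
  [[-1, 0, 0, 0, 0, 0, 0], [-1, 0, 0, -0.05, 0, 0, 0], [-1, 0, 0, -0.09, 0, 0, 0], [-1, 0, 0, -0.09, 0, 0, 0]],
])

```text
time: 8.15
tool_pos: [0.4687, -0.3134, 0.1394]
tool_rot: [0.256, 0.967, 0.004, -0.007]
wrist_force: [-0.9, 0.7, -0.9]
opening: 0.0856
finger_force: 0.0
```

```bash
python3 - <<'E'
from plant import manip; from h import *
s=manip.state(); print(s["tool_pos"],s["tool_rot"],s["opening"])
f=manip.grab_frame("top"); P=cloud(f); h,sa,v=cv2.split(cv2.cvtColor(f["image"],cv2.COLOR_BGR2HSV))
g=(h>50)&(h<75)&(sa>120)&(v>60)&(P[...,1]>.1); z=P[...,2]; print(np.percentile(z[g],95),rect(P[g&(z>.045)][:,:2]))
m=((h>98)&(h<125)&(sa>60)); im=f["image"]
cv2.imwrite("pics/t2.png",cv2.resize(im[160:320,100:560],None,fx=1.7,fy=1.7))
E
```

```text
[ 0.46871826 -0.31335879  0.13942399] [ 0.25648537  0.96651667  0.00380026 -0.00680686] 0.0856277051442404
0.05239547900088189 (array([485.9, 251.5]), array([ 60.8, 113.5]), np.float32(170.7))
```

View pics/t2.png

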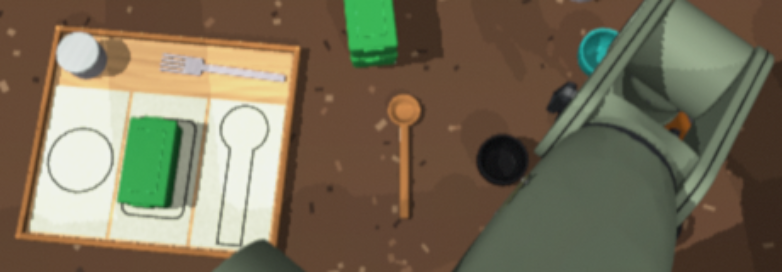

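The tier sits in its rectangle: the top view measures it 3 mm from the card centre, and it is resting flat. Next I'll descend on the bowl.

>>> drive_tool([
  [[-1, 0, 0, 0, 0, 0, 0], [-1, 0, 0, 0, 0, 0, 0], [-1, 0, 0, -0.03, 0, 0, 0], [-1, 0, 0, -0.06, 0, 0, 0], [-1, 0, 0, -0.064, 0, 0, 0], [-1, 0, 0, -0.064, 0, 0, 0], [-1, 0, 0, -0.064, 0, 0, 0]],
])

```text
time: 8.9
tool_pos: [0.4736, -0.3201, 0.0842]
tool_rot: [0.258, 0.966, -0.001, 0.002]
wrist_force: [-0.5, 0.4, 0.2]
opening: 0.0856
finger_force: 0.0
```

>>> drive_tool([
  [[1, 0, 0, 0, 0, 0, 0], [1, 0, 0, 0, 0, 0, 0], [1, 0, 0, 0, 0, 0, 0], [1, 0, 0, 0, 0, 0, 0], [1, 0, 0, 0, 0, 0, 0], [1, 0, 0, 0, 0, 0, 0]],
], force=40)

```text
time: 9.5
tool_pos: [0.4735, -0.3202, 0.0842]
tool_rot: [0.258, 0.966, -0.001, 0.002]
wrist_force: [-0.6, 0.6, 6.3]
opening: 0.0643
finger_force: 44.9
```

>>> drive_tool([
  [[1, 0, 0, 0.02, 0, 0, 0], [1, 0, 0, 0.06, 0, 0, 0], [1, 0, 0, 0.11, 0, 0, 0], [1, 0, 0, 0.15, 0, 0, 0], [1, 0.031, 0.671, 0.15, 0, 0, 0], [1, 0.031, 0.671, 0.15, 0, 0, 0], [1, 0.031, 0.671, 0.15, 0, 0, 0], [1, 0.031, 0.671, 0.15, 0, 0, 0], [1, 0.031, 0.671, 0.15, 0, 0, 0], [1, 0.031, 0.671, 0.15, 0, 0, 0], [1, 0.031, 0.671, 0.15, 0, 0, 0], [1, 0.031, 0.671, 0.15, 0, 0, 0], [1, 0.031, 0.671, 0.15, 0, 0, 0], [1, 0.031, 0.671, 0.15, 0, 0, 0], [1, 0.031, 0.671, 0.15, 0, 0, 0], [1, 0.031, 0.671, 0.15, 0, 0, 0], [1, 0.031, 0.671, 0.15, 0, 0, 0], [1, 0.031, 0.671, 0.15, 0, 0, 0], [1, 0.031, 0.671, 0.15, 0, 0, 0], [1, 0.031, 0.671, 0.15, 0, 0, 0]],
])

```text
time: 11.5
tool_pos: [0.5028, 0.352, 0.2316]
tool_rot: [0.257, 0.966, -0.001, -0.0]
wrist_force: [-0.2, -0.2, -2.2]
opening: 0.0642
finger_force: 45.0
```

>>> drive_tool([
  [[1, 0, 0, 0, 0, 0, 0], [1, 0, 0, -0.05, 0, 0, 0], [1, 0, 0, -0.09, 0, 0, 0], [1, 0, 0, -0.12, 0, 0, 0], [1, 0, 0, -0.132, 0, 0, 0], [1, 0, 0, -0.132, 0, 0, 0], [1, 0, 0, -0.132, 0, 0, 0]],
])

```text
time: 12.2
tool_pos: [0.5046, 0.3519, 0.1015]
tool_rot: [0.258, 0.966, 0.001, 0.001]
wrist_force: [0.4, -0.2, -1.1]
opening: 0.0644
finger_force: 45.0
```

```bash
python3 - <<'E'
from plant import manip; from h import *
s=manip.state(); print(s["tool_pos"],s["tool_rot"],s["opening"])
f=manip.grab_frame("side"); im=f["image"]; h,sa,v=cv2.split(cv2.cvtColor(im,cv2.COLOR_BGR2HSV))
m=((h>98)&(h<125)&(sa>90)&(v>60)).astype(np.uint8); m[:130]=0;m[210:]=0;m[:,:190]=0;m[:,330:]=0
v,u=np.nonzero(m); p=ray(f,np.c_[u,v],.058); print(len(u),p.min(0),p.max(0))
cv2.imwrite("pics/s3.png",cv2.resize(im[120:240,180:360],None,fx=3,fy=3,interpolation=2))
E
```

```text
[0.50462004 0.35186509 0.10148815] [2.58127425e-01 9.66109978e-01 8.58660003e-04 1.00311610e-03] 0.0643814744593618
6 [0.47456637 0.34234425 0.058     ] [0.49401315 0.38645884 0.058     ]
```

View pics/s3.png

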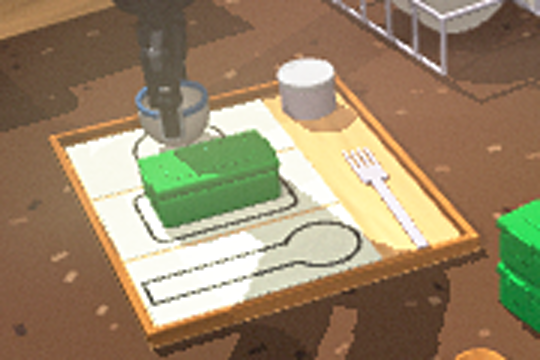

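The bowl is upright over its circle, at crop (172,110). I'll lower and release it.

>>> drive_tool([
  [[1, 0, 0, -0.004, 0, 0, 0], [1, 0, 0, -0.007, 0, 0, 0], [1, 0, 0, -0.0095, 0, 0, 0], [1, 0, 0, -0.011, 0, 0, 0], [1, 0, 0, -0.011, 0, 0, 0]],
])

```text
time: 12.75
tool_pos: [0.5037, 0.3523, 0.0912]
tool_rot: [0.257, 0.966, 0.0, 0.0]
wrist_force: [-3.7, -1.0, 9.8]
opening: 0.0646
finger_force: 46.3
```

>>> drive_tool([
  [[-1, 0, 0, 0, 0, 0, 0], [-1, 0, 0, 0, 0, 0, 0], [-1, 0, 0, 0, 0, 0, 0], [-1, 0, 0, 0, 0, 0, 0], [-1, 0, 0, 0.03, 0, 0, 0], [-1, 0, 0, 0.08, 0, 0, 0], [-1, 0, 0, 0.12, 0, 0, 0], [-1, -0.014, -0.4275, 0.12, 0, 0, 25.5], [-1, -0.014, -0.4275, 0.12, 0, 0, 25.5], [-1, -0.014, -0.4275, 0.12, 0, 0, 25.5], [-1, -0.014, -0.4275, 0.12, 0, 0, 25.5], [-1, -0.014, -0.4275, 0.12, 0, 0, 25.5], [-1, -0.014, -0.4275, 0.12, 0, 0, 25.5], [-1, -0.014, -0.4275, 0.12, 0, 0, 25.5], [-1, -0.014, -0.4275, 0.12, 0, 0, 25.5], [-1, -0.014, -0.4275, 0.12, 0, 0, 25.5], [-1, -0.014, -0.4275, 0.12, 0, 0, 25.5], [-1, -0.014, -0.4275, 0.12, 0, 0, 25.5], [-1, -0.014, -0.4275, 0.06, 0, 0, 25.5], [-1, -0.014, -0.4275, 0.04, 0, 0, 25.5]],
])

```text
time: 14.75
tool_pos: [0.4888, -0.074, 0.1274]
tool_rot: [0.037, 0.999, 0.0, -0.0]
wrist_force: [-0.8, -0.1, -0.8]
opening: 0.0853
finger_force: 0.0
```

>>> drive_tool([
  [[-0.4, 0, 0, 0, 0, 0, 0], [-0.4, 0, 0, 0, 0, 0, 0], [-0.4, 0, 0, 0, 0, 0, 0]],
], force=25)

```text
time: 15.05
tool_pos: [0.4909, -0.0753, 0.1308]
tool_rot: [0.037, 0.999, -0.0, 0.002]
wrist_force: [0.6, 0.0, 0.1]
opening: 0.0598
finger_force: 0.0
```

```bash
python3 - <<'E'
from plant import manip; from h import *
f=manip.grab_frame("side"); P=cloud(f); z=P[...,2]
m=(z>.046)&(z<.06)&(P[...,0]<.56)&(P[...,0]>.45)&(P[...,1]>.300)&(P[...,1]<.42)&(f["range_z"]>0); q=P[m]
print("bowl side",np.percentile(q[:,2],95),(q.min(0)+q.max(0))/2,np.ptp(q,axis=0))
f=manip.grab_frame("top"); P=cloud(f); z=P[...,2]
m=(z>.046)&(z<.06)&(P[...,0]<.56)&(P[...,0]>.45)&(P[...,1]>.300)&(P[...,1]<.42)&(f["range_z"]>0); q=P[m]
print("bowl top",(q.min(0)+q.max(0))/2,np.ptp(q,axis=0)); cv2.imwrite("pics/t4.png",cv2.resize(f["image"][160:320,100:420],None,fx=2.4,fy=2.4))
E
```

```text
bowl side 0.05231898639094354 [0.50314692 0.35024984 0.04969517] [0.06468811 0.07076186 0.00722414]
bowl top [0.50374696 0.35410853 0.04964994] [0.0651739  0.06569698 0.00728025]
```

View pics/t4.png

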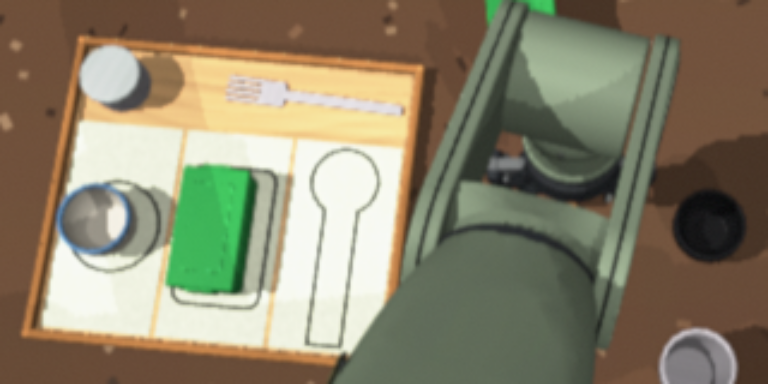

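The bowl is in its circle: 2–3 mm off by depth, and the visible offset is rim parallax. Next is the spoon, and I'm pre-closing the fingers for it.

>>> drive_tool([
  [[-0.4, 0, 0, -0.03, 0, 0, 0], [-0.4, 0, 0, -0.05, 0, 0, 0], [-0.4, 0, 0, -0.055, 0, 0, 0], [-0.4, 0, 0, -0.055, 0, 0, 0], [-0.4, 0, 0, -0.055, 0, 0, 0]],
])

```text
time: 15.65
tool_pos: [0.4905, -0.0759, 0.0753]
tool_rot: [0.038, 0.999, -0.0, 0.001]
wrist_force: [-0.3, 0.8, -0.1]
opening: 0.06
finger_force: 0.0
```

>>> drive_tool([
  [[1, 0, 0, 0, 0, 0, 0], [1, 0, 0, 0, 0, 0, 0], [1, 0, 0, 0, 0, 0, 0], [1, 0, 0, 0, 0, 0, 0], [1, 0, 0, 0, 0, 0, 0], [1, 0, 0, 0, 0, 0, 0], [1, 0, 0, 0, 0, 0, 0], [1, 0, 0, 0, 0, 0, 0]],
], force=30)

```text
time: 16.45
tool_pos: [0.4899, -0.0757, 0.0746]
tool_rot: [0.038, 0.999, -0.0, 0.001]
wrist_force: [-1.1, -0.3, 4.8]
opening: 0.011
finger_force: 31.8
```

>>> drive_tool([
  [[1, 0, 0, 0.02, 0, 0, 0], [1, 0, 0, 0.06, 0, 0, 0], [1, 0, 0, 0.1, 0, 0, 0], [1, -0.009, 0.219, 0.1, 0, 0, -5.2], [1, -0.009, 0.219, 0.1, 0, 0, -5.2], [1, -0.009, 0.219, 0.1, 0, 0, -5.2], [1, -0.009, 0.219, 0.1, 0, 0, -5.2], [1, -0.009, 0.219, 0.1, 0, 0, -5.2], [1, -0.009, 0.219, 0.1, 0, 0, -5.2], [1, -0.009, 0.219, 0.1, 0, 0, -5.2], [1, -0.009, 0.219, 0.1, 0, 0, -5.2], [1, -0.009, 0.219, 0.06, 0, 0, -5.2], [1, -0.009, 0.219, 0.03, 0, 0, -5.2], [1, -0.009, 0.219, 0.018, 0, 0, -5.2], [1, -0.009, 0.219, 0.018, 0, 0, -5.2], [1, -0.009, 0.219, 0.018, 0, 0, -5.2]],
])

```text
time: 18.05
tool_pos: [0.4812, 0.1429, 0.0926]
tool_rot: [0.084, 0.996, 0.0, 0.001]
wrist_force: [0.1, -0.4, 0.5]
opening: 0.0112
finger_force: 31.2
```

```bash
python3 - <<'E'
from plant import manip; from h import *
s=manip.state(); print(s["tool_pos"],s["tool_rot"],s["opening"])
f=manip.grab_frame("side"); cv2.imwrite("pics/s5.png",cv2.resize(f["image"][120:240,180:360],None,fx=3,fy=3,interpolation=2))
E
```

```text
[0.48122134 0.14289357 0.09264314] [8.39123185e-02 9.96472939e-01 1.01058556e-04 6.28143026e-04] 0.011186173393343454
```

View pics/s5.png

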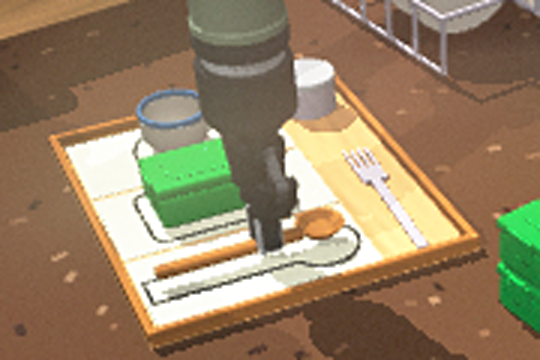

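The spoon is level over its outline with its head at the round end, at crop (320,222). I'll lower it.

>>> drive_tool([
  [[1, 0, 0, -0.004, 0, 0, 0], [1, 0, 0, -0.008, 0, 0, 0], [1, 0, 0, -0.01, 0, 0, 0], [1, 0, 0, -0.011, 0, 0, 0], [1, 0, 0, -0.011, 0, 0, 0]],
])

```text
time: 18.6
tool_pos: [0.4803, 0.1436, 0.0816]
tool_rot: [0.083, 0.997, -0.0, -0.0]
wrist_force: [-2.8, -0.5, 5.9]
opening: 0.0109
finger_force: 31.8
```

>>> drive_tool([
  [[0.2, 0, 0, 0, 0, 0, 0], [0.2, 0, 0, 0, 0, 0, 0], [0.2, 0, 0, 0, 0, 0, 0], [0.2, 0, 0, 0, 0, 0, 0], [0.2, 0, 0, 0.02, 0, 0, 0], [0.2, 0, 0, 0.06, 0, 0, 0], [0.2, 0, 0, 0.11, 0, 0, 0], [0.2, 0, 0, 0.16, 0, 0, 0], [0.2, 0, 0, 0.19, 0, 0, 0], [0.2, 0, -0.4, 0.19, 0, 0, 0], [0.2, 0, -0.4, 0.19, 0, 0, 0], [0.2, 0, -0.4, 0.19, 0, 0, 0], [0.2, 0, -0.4, 0.19, 0, 0, 0], [0.2, 0, -0.4, 0.19, 0, 0, 0], [0.2, 0, -0.4, 0.19, 0, 0, 0], [0.2, 0, -0.4, 0.19, 0, 0, 0], [0.2, 0, -0.4, 0.19, 0, 0, 0], [0.2, 0, -0.4, 0.19, 0, 0, 0], [0.2, 0, -0.4, 0.19, 0, 0, 0], [0.2, 0, -0.4, 0.19, 0, 0, 0]],
])

```text
time: 20.6
tool_pos: [0.4801, -0.2556, 0.2704]
tool_rot: [0.083, 0.997, 0.001, -0.0]
wrist_force: [-0.1, 0.4, -1.0]
opening: 0.0342
finger_force: 0.0
```

```bash
python3 - <<'E'
from plant import manip; from h import *
print(manip.state()["wrist_force"])
a=manip.grab_frame("top"); b=manip.grab_frame("side")
A=cv2.resize(a["image"][170:320,100:290],None,fx=2.1,fy=2.1*1,interpolation=2); B=cv2.resize(b["image"][120:240,180:360],None,fx=2.2,fy=2.2,interpolation=2)
w=max(A.shape[1],B.shape[1]); pad=lambda I:cv2.copyMakeBorder(I,0,0,0,w-I.shape[1],0)
cv2.imwrite("pics/e6.png",np.vstack([pad(A),pad(B)]))
for f in(a,b):
    P=cloud(f);z=P[...,2];h,s,v=cv2.split(cv2.cvtColor(f["image"],cv2.COLOR_BGR2HSV))
    m=((h>5)&(h<22)&(s>110)&(v>60)&(P[...,0]<.57)&(P[...,0]>.37)&(abs(P[...,1]-.15+ (P[...,0]-.47)*.167)<.035)).astype(np.uint8)
    k,l,st,_=cv2.connectedComponentsWithStats(m); i=1+st[1:,4].argmax(); vv,uu=np.nonzero(l==i); p=ray(f,np.c_[uu,vv],.017)[:,:2]
    print("spoon",len(uu),rect(p),"z",np.median(z[l==i]).round(4), "head",p[p[:,0]>.515].mean(0).round(4),"tail",p[p[:,0]<.395].mean(0).round(4))
E
```

```text
[-0.13079968  0.40813045 -1.02350853]
spoon 494 (array([467.4, 140.2]), array([ 38.2, 158.8]), np.float32(177.3)) z 0.0159 head [0.5303 0.1371] tail [0.3911 0.1595]
spoon 352 (array([468.2, 139.4]), array([ 43.8, 166.8]), np.float32(178.1)) z 0.0168 head [0.5312 0.1375] tail [0.3908 0.1541]
```

View pics/e6.png

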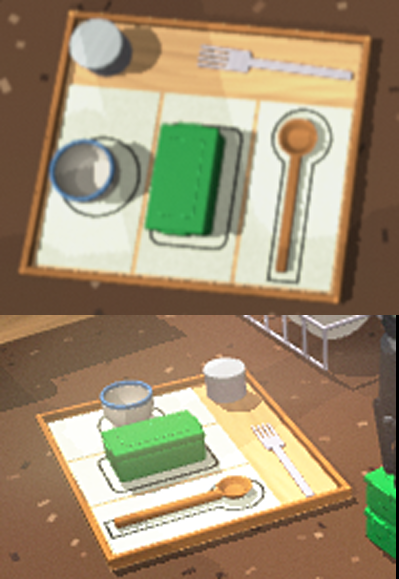

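All three sit inside their outlines: top crop shows the bowl at (83,172), the tier at (185,180) and the spoon's head at (298,138). Measured offsets are about 2–3 mm, and the gripper is clear.

```bash
python3 -c "
from plant import manip
print(manip.hand_in())"
```

```text
the job is handed in; nothing more can be done
None
```

The lunch tray is laid and handed in at about 21 s, with no verdict returned: tier, bowl and spoon each lie flat in their outlines, about 2–3 mm from centre by my camera measurements.

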